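# Slide the top tile off the stack onto the register board

### The arm

A 6-joint arm with a two-finger parallel gripper is mounted at the origin on a cart in front of the work surface, level with it; the furniture and walls round the work are solid. World frame = base frame: x ahead of the robot, y to its left, z up, the work surface at z = 0. Lengths are in m, angles in rad, forces in N, time in s.
With the tool pointing down it reaches from about 0.325 to 0.775 m from the base axis. Payload 9.3 kg.
Tool frame: the origin (TCP) lies between the finger pads; the fingertips stand 14 mm ahead of it and the grasp point (between the pads) lies 5 mm behind it; z points along the fingers, y is the line along which they close (so a half turn about z gives the same grasp; the last joint's range is limited). The gripper opens to 85 mm and grips with 20 to 120 N. Pads are 22 mm wide; open, the fingers measure 114 mm over their backs; the gripper's body (76 mm by 85 mm) begins 54 mm behind the grasp point. The pads swing forward as they close: fully open they stand 13 mm farther back than shut.
Start: joints at [-1.262, 0.259, 0.021, 1.334, 0, 1.418], TCP at [0.245, -0.492, 0.245] pointing down, gripper open.
Joint ranges: [-3.04, 3.04], [-0.91, 1.82], [-1.04, 1.36], [-1.92, 1.95], [-1.52, 1.45], [-3.14, 3.14]. Speed limits (rad/s): [2.22, 2.22, 2.79, 3.14, 3.14, 3.14].

### API

Orientations are given as a 3x3 rotation matrix whose columns are the frame's x, y, z axes.
In Python, from bench import * gives the robot as it stands.
- The arm moves only by the tool arm_command, never from a script. Its arguments are lists of equal length, an entry for each row: "slide": the shift along the tool's x, y, z in cm, a list of three; "yaw": the turn about the tool's z in rad. A call has 1 to 8 rows; each row shifts and turns the commanded pose from where the row before left it, along the tool's axes as they then stand; what a row does not reach is not made up. A row lasts 1/8 s, in which the tool goes at most 62.5 mm and 10.7 degrees, less where a joint would pass 70% of its speed; a pose out of reach is approached as far as the arm can. A call is refused whole if a number of a shift passes 6.25 or a number of a turn 0.188, either way. A call with a gripper value outside its range is refused whole. "hand" is the opening, from 0 (shut) to 1 (fully open), set as the call begins (left out, the last holds). The fingers move at their own pace and stop on an object; "newtons" is the grip in N (left out, the last holds). Time passes only in rows, so rows that do not move let the fingers close. It gives the time, the measured TCP pose, the force, the opening and the grip force at its end, in the units of the state.
- sense(): the state, without advancing time (a new reading comes with each control period).
- get_image(name): name is "scene" or "side" or "wrist"; returns a dict with "pixels" (420x560x3 uint8, red, green, blue), "camera_matrix" (3x3 intrinsics, pixels), "R" (3x3) and "t" (3): a world point X has camera coordinates R X + t. Camera axes: x right, y down, z forward; pixel columns grow to the right and rows downward; lengths in m; the calibration is good to about 2 mm. A picture is of the moment at which its call begins. There is no depth.
- job_done(): hands the job in; it is judged then, once.
The state is a dict: "time_s": time; "q": joint angles; "joint_velocities": joint speeds; "effort": joint torques, N m; "tcp_pos": TCP position; "orientation": TCP orientation; "wrist_force": force on the tool from outside, world axes, zero at the start; "ft_torque": the same for the moment, N m; "opening": opening from 0.0 (shut) to 1.0 (fully open); "grasp_force": force on a finger pad.
Only numpy, scipy, OpenCV 4.12 (cv2) and the standard library are available. Lean on these libraries where they do the work, as an engineer would, in place of code of your own. Each camera call takes 0.05 s, during which the arm holds its last target. There are 200 camera calls.

### The job

Take the sample jar off the stack of three terracotta tiles and stand it upright on the table, clear of the board. Then slide the top tile sideways, without lifting it, off the stack and onto the grey deck until it rests squarely against the metal stop bar. Push gently: the two lower tiles must stay as they are, the stop bar must not be shoved out of its setting, and the other things on the table are left alone.

Things in the scene. Friction and masses are not known exactly. Their poses are not given: they have to be found in the camera images.
- board: Fixed board, 130 mm along its x, 335 mm along its y. Origin at table height, z up. Its +y part is a 10 mm plywood base with the stack on it (stack centre at board y = +95 mm); its -y part is the raised grey deck. The tile slides along board -y. Two 18 mm high blocks at board y = +151 mm stand beside the bottom tile only; nothing else is beyond the stack at +y.
- deck_edge (a point): Middle of the grey deck's edge next to the stack, on its top (board x = 0, y = +35 mm, 36.5 mm above the table); axes as the board's. The deck runs from here 215 mm along -y, 130 mm wide. It lies 1.5 mm below the underside of the top tile, across a 10 mm gap from the tiles.
- deck_mid (a point): Point on the deck's top at board y = -113 mm, axes as the board's. The stop bar lies across the deck near it: aluminium, 128 mm along x, 16 mm thick, 13 mm high, 26 mm high thumb screws at x = +-57 mm. Its face towards the stack is between 30 mm on the +y and 30 mm on the -y side of this point: find it by feel or sight. Clamped, it holds up to 5 N, then slips.
- tile_top: Top tile of the stack: terracotta, 100 x 100 mm, 14 mm thick, 0.2 to 0.4 kg, with a square line on its face. Too wide to grasp; sliding it takes 0.5 to 2.5 N. Origin at the centre of its underside (38 mm above the table at the start), z up, x and y along its sides, nearly parallel to the board's.
- tile_middle: The same kind of tile, just under the top one; origin at the centre of its underside (24 mm above the table).
- tile_bottom: The same kind of tile, lowest of the three; origin at the centre of its underside (10 mm above the table).
- jar: Clear sample jar with an orange screw cap, 45 mm across, 64 mm tall, body 42 mm, about 50 g; stands on the top tile (52 mm above the table). Origin at the centre of its underside, z up.
- neck: Bystander: buff pottery neck, 48 x 48 mm, 33 mm high, loose on the table beside the board; origin under its centre.
- buff: Bystander: rough buff block, 63 x 57 mm, 24 mm high, loose on the table beside the board; origin under its centre.
- knob_sherd: Bystander: round grey lid knob, 29 x 30 mm, 21 mm high, loose on the table beside the board; origin under its centre.
Mind the look-alikes: they are no part of the job. There is more than one size of the jar; the job needs the larger. What is shaped like the tile_top but green is not meant.

How it is judged:
On the way, in this order (a step that is already met when the one before it is completed fails the run):
1. the jar stands upright on the table, released, clear of the board (height (world z) of jar below 0.006 m and angle between jar's own z axis and vertical below 0.15 rad and linear speed of jar below 0.02 m/s and contact force between the fingers and jar below 0.05 N), for 0.2 s.
2. the top tile has left the stack and lies on the deck (y of tile_top in the frame of board below -0.018 m and z of tile_top in the frame of board below 0.038 m), for 0.1 s.
At the end, for the whole second after the job is handed in: The top tile lies flat and at rest on the deck, within 2.5 mm of touching the stop bar (measured at its middle) and square to it within 0.04 rad; the stop bar is within 3 mm of where it was set; the middle and bottom tiles are within 6 mm of where they were; the jar stands upright on the table (horizontal distance between tile_top and stop_bar_face below 0.0525 m and angle between the y axis of tile_top and the y axis of board, either way round below 0.04 rad and z of tile_top in the frame of board between 0.0345 and 0.038 m and angle between tile_top's own z axis and vertical below 0.03 rad and linear speed of tile_top below 0.005 m/s and height (world z) of jar below 0.006 m and angle between jar's own z axis and vertical below 0.15 rad and linear speed of jar below 0.02 m/s and distance of each of tile_middle, tile_bottom from where it was at the start of the episode below 0.006 m and distance of stop_bar_face from where it was at the start of the episode below 0.003 m).
It fails at once if the stop bar is shoved more than 3 mm from its setting (distance of stop_bar_face from where it was at the start of the episode above 0.003 m).
It fails at once if a lower tile is moved more than 6 mm or turned (distance of any of tile_middle, tile_bottom from where it was at the start of the episode above 0.006 m or angle between the y axis of tile_middle and the y axis of board, either way round above 0.12 rad).
It fails at once if the top tile is lifted more than 10 mm or tipped (z of tile_top in the frame of board above 0.048 m or angle between tile_top's own z axis and vertical above 0.2 rad).
It fails at once if the top tile is pushed with more than 22 N (contact force between the fingers and tile_top above 22 N).
It fails at once if the jar is tipped over or a bystander is moved more than 15 mm (distance of any of neck, buff, knob_sherd from where it was at the start of the episode above 0.015 m or angle between jar's own z axis and vertical above 0.6 rad).
It also fails if it takes over 72 s, if anything falls off the work surface, if the arm or the gripper's body presses on something with over 40 N, if the wrist force passes 120 N, or if a joint passes its speed limit or range.

## Working session

There is one attempt and no reset: what is moved stays moved. The work goes in short steps, Python scripts to look and compute and a tool call to move; the robot and the scene stay as the last step left them, time stands still between calls to the robot, and variables do not carry over. Pictures are saved under pics/ and viewed, at most 10 in all, crops included, and the job is handed in when it is done.

Besides the shell and the picture viewer there is one more tool, called after "Request:" as name(argument=value, ...) on one line, values as JSON. arm_command: Moves the arm, as the interface text tells. Its arguments: {"type":"object","properties":{"slide":{"type":"array"},"yaw":{"type":"array"},"hand":{"type":"number"},"newtons":{"type":"number"}},"required":["slide","yaw"]}

```bash
mkdir -p pics
cat > h.py <<'E'
from bench import *
import numpy as np, cv2
def snap(n,f):
    d=get_image(n); p=d["pixels"]; cv2.imwrite("pics/"+f,np.ascontiguousarray(p[:,:,::-1])); np.savez("pics/"+f+".npz",**{k:np.array(d[k]) for k in("camera_matrix","R","t")}); return d
def ray(f,u,v,z):
    d=np.load("pics/"+f+".npz"); K,R,t=d["camera_matrix"],d["R"],d["t"].ravel()
    c=-R.T@t; r=R.T@np.linalg.solve(K,[u,v,1]); return c+r*(z-c[2])/r[2]
E
python3 - <<'E'
from h import *
snap("scene","s1.png");snap("side","d1.png")
for f in("s1.png","d1.png"):
    d=np.load("pics/"+f+".npz");print(-d["R"].T@d["t"].ravel())
s=sense();print(s["tcp_pos"],np.round(s["orientation"],3),s["opening"],s["time_s"])
E
```

```text
[0.14835101 0.71941119 0.68768929]
[0.55505448 0.80793634 0.4007029 ]
[ 0.24498808 -0.49215624  0.24470667] [[ 0.895  0.446 -0.   ]
 [ 0.446 -0.895  0.001]
 [ 0.    -0.001 -1.   ]] 0.9977624904754611 0.1
```

View pics/s1.png

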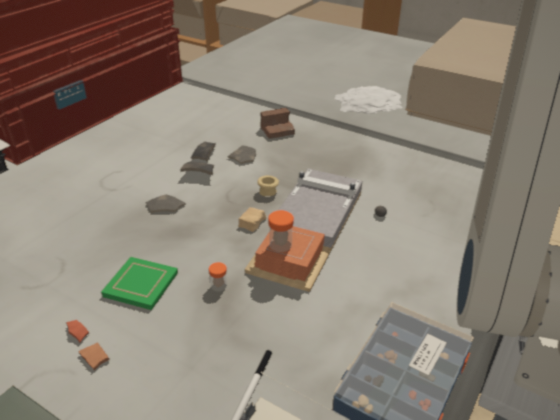

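View pics/d1.png

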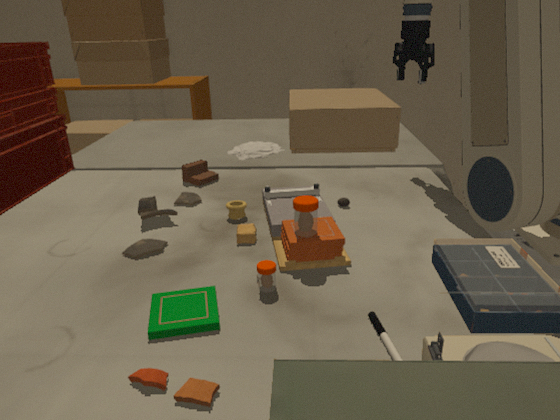

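The scene view has the stack at about (290,252), the jar cap at (281,220), the deck at (318,205), the stop bar at (329,184) and the knob at (381,211). The neck is at (268,186), the buff block at (252,218) and the small jar at (218,275). I'll zoom in to get corners.

Run:
```python
import cv2,numpy as np
a=cv2.imread("pics/s1.png")[160:295,230:400]; b=cv2.imread("pics/d1.png")[175:275,220:360]
a=cv2.resize(a,None,fx=4,fy=4,interpolation=cv2.INTER_CUBIC)
cv2.imwrite("pics/c1.png",a)
cv2.imwrite("pics/c2.png",cv2.resize(b,None,fx=5,fy=5,interpolation=cv2.INTER_CUBIC))
```

```text
(no output)
```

View pics/c1.png

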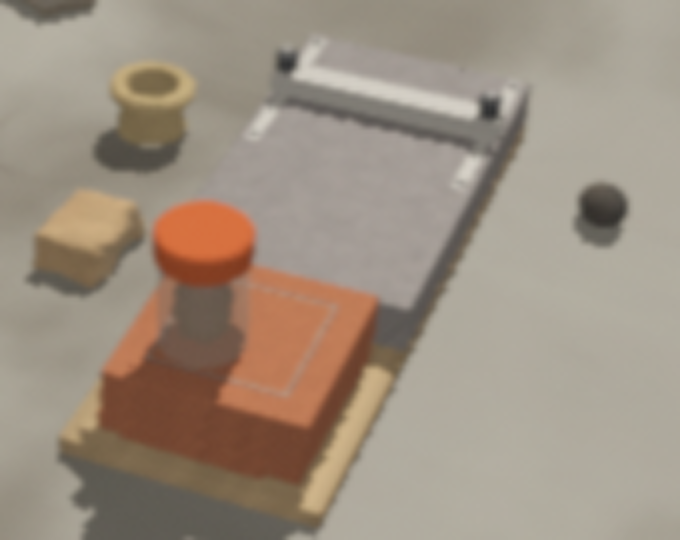

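View pics/c2.png

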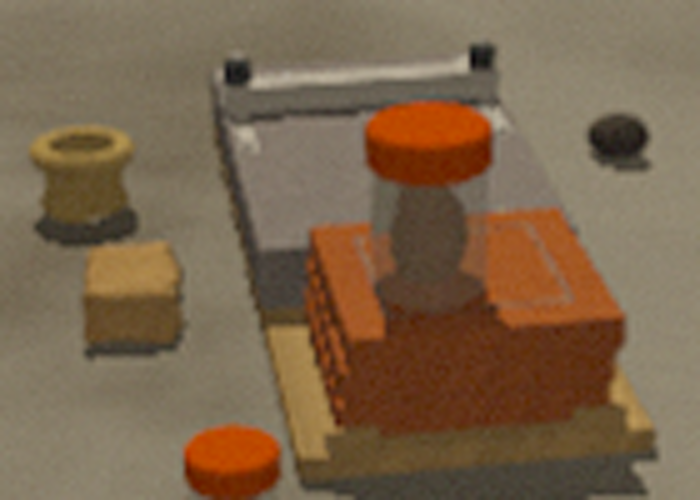

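The crops show the jar cap top centre at c1 (205,232) and c2 (430,130). The top-tile corners in c1 are (377,298), (305,428) and (103,373). The base corners are (60,440) and (318,520), and the bar's face bottom runs from about (275,100) to (490,147).

Run:
```python
from h import *
A=lambda u,v,z:np.round(ray("s1.png",230+(u+.5)/4-.5,160+(v+.5)/4-.5,z),4)
B=lambda u,v,z:np.round(ray("d1.png",220+(u+.5)/5-.5,175+(v+.5)/5-.5,z),4)
print("jar",A(205,230,.116),B(429,127,.116))
for n,u,v in(("+y-x?",103,373),("nearR",305,428),("farR",377,298)): print("tile",n,A(u,v,.052))
for u,v in((312,228),(562,209),(622,320),(345,342)): print("tileB",B(u,v,.052))
for u,v in((60,440),(318,517)): print("base",A(u,v,.010))
print("deck",A(412,308,.0365))
for u,v in((276,103),(490,147)): print("barbot",A(u,v,.0365))
for u,v in((240,118),(480,103)): print("barbotB",B(u,v,.0365))
for u,v in((300,82),(478,117)): print("bartop front",A(u,v,.0495))
for n,u,v,z in(("knob",602,205,.01),("neck",152,80,.033),("buff",88,215,.024)):print(n,A(u,v,z))
```

```text
jar [0.5465 0.0823 0.116 ] [0.5477 0.0882 0.116 ]
tile +y-x? [0.5731 0.1253 0.052 ]
tile nearR [0.4784 0.108  0.052 ]
tile farR [0.495 0.012 0.052]
tileB [0.5925 0.0321 0.052 ]
tileB [0.4948 0.0149 0.052 ]
tileB [0.4802 0.1122 0.052 ]
tileB [0.5773 0.1287 0.052 ]
base [0.5914 0.1355 0.01  ]
base [0.4662 0.1148 0.01  ]
deck [ 0.4857 -0.0076  0.0365]
barbot [ 0.6302 -0.1234  0.0365]
barbot [ 0.5138 -0.1486  0.0365]
barbotB [ 0.6318 -0.1254  0.0365]
barbotB [ 0.5218 -0.1425  0.0365]
bartop front [ 0.62   -0.131   0.0495]
bartop front [ 0.524  -0.1527  0.0495]
knob [ 0.4549 -0.1677  0.01  ]
neck [ 0.7022 -0.1105  0.033 ]
buff [0.6681 0.0014 0.024 ]
```

Request:
arm_command(slide=[[0,0,0],[0,0,0],[0,0,0],[0,0,0],[0,0,0],[0,0,0],[0,0,0],[0,0,0]], yaw=[-0.16,-0.16,-0.16,-0.16,-0.16,-0.16,-0.16,-0.156], hand=1)

```text
time_s: 1.1
tcp_pos: [0.245, -0.4922, 0.2449]
orientation: [[-0.171, 0.985, -0.0], [0.985, 0.171, 0.001], [0.001, -0.0, -1.0]]
wrist_force: [0.2, -0.6, 0.1]
opening: 1.002
grasp_force: 0.0
```

Request:
arm_command(slide=[[4,3.1,0],[4,3.1,0],[4,3.1,0],[4,3.1,0],[4,3.1,0],[4,3.1,0],[4,3.1,0],[4,3.1,0]], yaw=[0,0,0,0,0,0,0,0])

```text
time_s: 2.1
tcp_pos: [0.4368, -0.134, 0.2452]
orientation: [[-0.166, 0.986, -0.0], [0.986, 0.166, 0.0], [0.0, -0.0, -1.0]]
wrist_force: [0.4, -1.3, -0.9]
opening: 0.997
grasp_force: 0.0
```

Request:
arm_command(slide=[[2,2,0],[2,2,0],[2,2,0],[2,2,0],[2,2,0],[1,1,0],[0,0,0],[0,0,0]], yaw=[0,0,0,0,0,0,0,0])

```text
time_s: 3.1
tcp_pos: [0.5262, -0.0094, 0.2452]
orientation: [[-0.166, 0.986, -0.0], [0.986, 0.166, -0.0], [-0.0, -0.0, -1.0]]
wrist_force: [-0.3, 0.9, 1.4]
opening: 1.0
grasp_force: 0.0
```

Run:
```python
from h import *
d=snap("wrist","w1.png");s=sense();print(s["tcp_pos"],np.round(s["orientation"],4),s["q"],s["time_s"],-d["R"].T@np.ravel(d["t"]))
print(ray("s1.png",218,290,0.0))
```

```text
[ 0.52614656 -0.0094931   0.24530831] [[-1.656e-01  9.862e-01 -3.000e-04]
 [ 9.862e-01  1.656e-01 -1.000e-04]
 [-1.000e-04 -3.000e-04 -1.000e+00]] [-1.77491635e-01  2.18094127e-01 -3.31324033e-02  1.31979866e+00
 -1.67119441e-04  1.22695698e+00] 3.15 [0.51154597 0.07432703 0.3733597 ]
[0.60723581 0.19621925 0.        ]
```

View pics/w1.png

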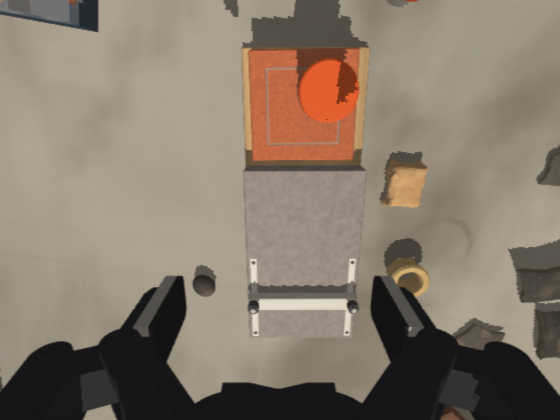

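The wrist view shows the cap centre at about (328,91), the tile outline from (249,48) to (355,161), the base and deck edges at columns 244 to 366, and the bar top at rows 299 to 311. Its dark stack-side face is at rows 287 to 299.

Run:
```python
from h import *
W=lambda u,v,z:np.round(ray("w1.png",u,v,z),4)
p=cv2.imread("pics/w1.png")
# cap
hsv=cv2.cvtColor(p,cv2.COLOR_BGR2HSV)
for r in (262,275,283,287,291,295,299,303,307,311,315): print(r,p[r,300])
print("jar",W(328,91,.116))
t=[W(u,v,.052) for u,v in((249,48),(357,48),(354,161),(251,161))];print(t,np.mean(t,0))
print("deckcorners",W(247,169,.0365),W(365,169,.0365),W(248,337,.0365),W(363,337,.0365))
print("bar top",W(300,299,.0495),W(300,310,.0495), "bot",W(300,287,.0365))
cv2.imwrite("pics/c3.png",np.hstack([cv2.resize(p[30:180,230:380],None,fx=2.6,fy=2.6,interpolation=2),cv2.resize(p[225:375,230:380],None,fx=2.6,fy=2.6,interpolation=2)]))
```

```text
262 [134 144 157]
275 [134 144 156]
283 [134 143 155]
287 [68 72 78]
291 [70 73 80]
295 [ 90  99 104]
299 [177 193 204]
303 [200 218 227]
307 [200 219 227]
311 [135 145 158]
315 [133 143 156]
jar [0.5471 0.0846 0.116 ]
[array([0.4791, 0.1106, 0.052 ]), array([0.5736, 0.1265, 0.052 ]), array([0.5953, 0.0279, 0.052 ]), array([0.4949, 0.011 , 0.052 ])] [0.535725 0.069    0.052   ]
deckcorners [ 0.4912 -0.0011  0.0365] [0.6126 0.0194 0.0365] [ 0.5215 -0.2134  0.0365] [ 0.6642 -0.1893  0.0365]
bar top [ 0.573  -0.139   0.0495] [ 0.5759 -0.1538  0.0495] bot [ 0.5724 -0.1313  0.0365]
```

View pics/c3.png

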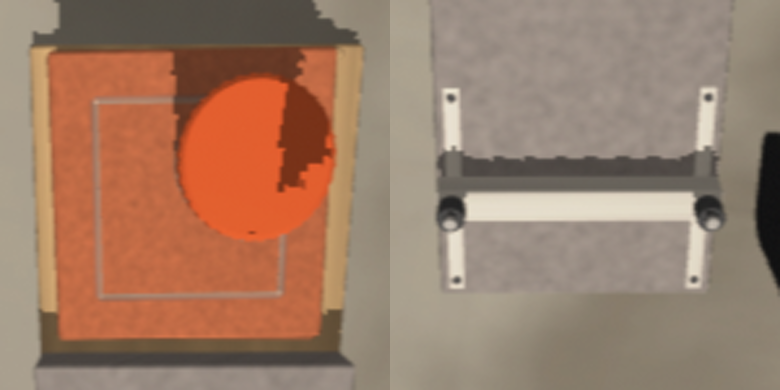

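Request:
arm_command(slide=[[3,1.2,0],[3,1.2,0],[2.9,1.2,2],[0,0,3],[0,0,3],[0,0,2.5],[0,0,1],[0,0,0]], yaw=[0,0,0,0,0,0,0,0])

```text
time_s: 4.15
tcp_pos: [0.5472, 0.0844, 0.1303]
orientation: [[-0.166, 0.986, -0.0], [0.986, 0.166, -0.0], [0.0, -0.0, -1.0]]
wrist_force: [0.4, 0.2, -0.2]
opening: 1.002
grasp_force: 0.0
```

Run:
```python
from h import *
d=snap("wrist","w2.png");snap("scene","s2.png");s=sense();print(s["tcp_pos"],s["wrist_force"])
a=cv2.imread("pics/s2.png")[120:300,220:400];b=cv2.imread("pics/w2.png")
cv2.imwrite("pics/c4.png",np.hstack([cv2.resize(a,(420,420),interpolation=2),b[:,80:460]]))
```

```text
[0.54780977 0.0845977  0.13130037] [ 0.15157612 -0.46624037  0.27351335]
```

View pics/c4.png

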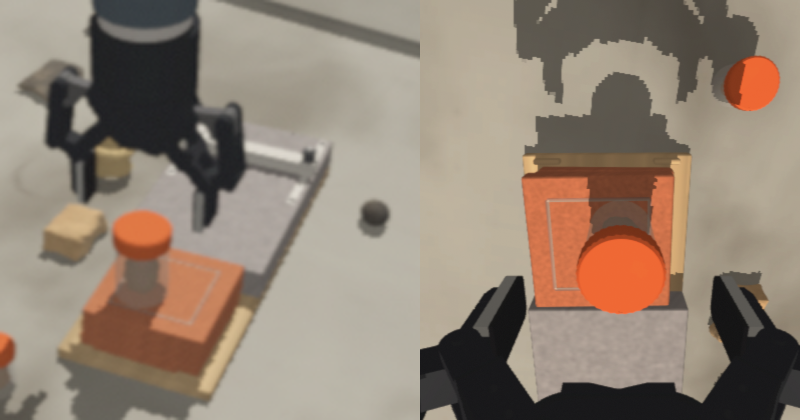

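The cap is centred between the fingers: cap at column 621, fingers at 523 and 712. I'll descend and grip.

Request:
arm_command(slide=[[0,0,1.5],[0,0,1.5],[0,0,0.8],[0,0,0]], yaw=[0,0,0,0])

```text
time_s: 4.75
tcp_pos: [0.5468, 0.0849, 0.0914]
orientation: [[-0.166, 0.986, -0.002], [0.986, 0.166, 0.0], [0.0, -0.002, -1.0]]
wrist_force: [-0.1, 0.6, -0.1]
opening: 1.0
grasp_force: 0.0
```

Request:
arm_command(slide=[[0,0,0],[0,0,0],[0,0,0],[0,0,0],[0,0,0],[0,0,0],[0,0,0],[0,0,0]], yaw=[0,0,0,0,0,0,0,0], hand=0, newtons=20)

```text
time_s: 5.75
tcp_pos: [0.5475, 0.0849, 0.0927]
orientation: [[-0.166, 0.986, 0.001], [0.986, 0.166, -0.0], [-0.0, 0.001, -1.0]]
wrist_force: [-1.1, 0.3, 6.0]
opening: 0.483
grasp_force: 20.4
```

Request:
arm_command(slide=[[0,0,-1],[0,0,-2.5],[0,0,-2.5],[0,0,-1],[0,0,0]], yaw=[0,0,0,0,0])

```text
time_s: 6.38
tcp_pos: [0.5475, 0.0849, 0.1626]
orientation: [[-0.166, 0.986, 0.001], [0.986, 0.166, -0.0], [-0.0, 0.001, -1.0]]
wrist_force: [-0.0, 0.6, -0.3]
opening: 0.486
grasp_force: 20.5
```

Request:
arm_command(slide=[[-0.5,-1,0],[-0.5,-2.5,0],[-1,-3,0],[-1,-3,0],[-1,-3,0],[0,-2,0],[0,-1.1,0],[0,0,0]], yaw=[0,0,0,0,0,0,0,0])

```text
time_s: 7.38
tcp_pos: [0.3996, 0.0194, 0.1621]
orientation: [[-0.166, 0.986, -0.0], [0.986, 0.166, 0.0], [0.0, -0.0, -1.0]]
wrist_force: [0.1, 0.1, 0.4]
opening: 0.486
grasp_force: 20.5
```

Run:
```python
from h import *
snap("scene","s3.png");snap("side","d3.png");s=sense();print(s["tcp_pos"],s["wrist_force"],s["opening"])
a=cv2.imread("pics/s3.png")[120:330,250:460];b=cv2.imread("pics/d3.png")[100:300,240:430]
cv2.imwrite("pics/c5.png",np.hstack([cv2.resize(a,(420,420),interpolation=2),cv2.resize(b,(380,420),interpolation=2)]))
```

```text
[0.40061144 0.01949568 0.16223111] [ 0.3181853   0.26595198 -1.11738085] 0.48520422038669697
```

View pics/c5.png

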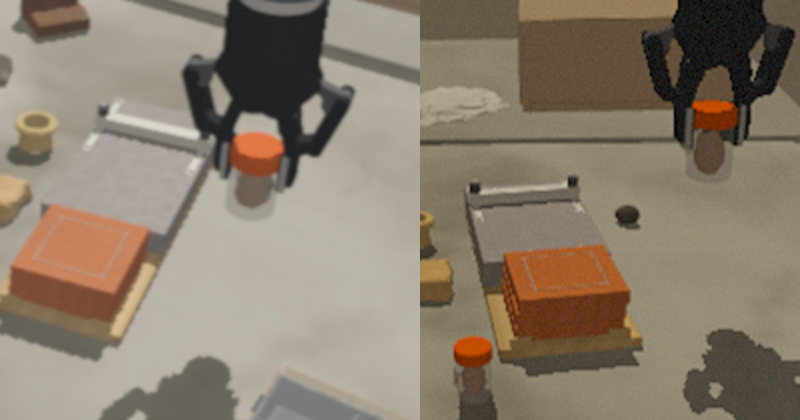

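The jar is held upright over clear table. Lowering to about 3 mm above it.

Request:
arm_command(slide=[[0,0,3],[0,0,3.5],[0,0,3],[0,0,1.5],[0,0,0.6],[0,0,0]], yaw=[0,0,0,0,0,0])

```text
time_s: 8.22
tcp_pos: [0.4004, 0.0196, 0.0462]
orientation: [[-0.166, 0.986, -0.0], [0.986, 0.166, 0.0], [0.0, -0.0, -1.0]]
wrist_force: [0.3, -0.6, 0.3]
opening: 0.484
grasp_force: 20.5
```

Request:
arm_command(slide=[[0,0,0.2],[0,0,0.1],[0,0,0.0]], yaw=[0,0,0])

```text
time_s: 8.6
tcp_pos: [0.4002, 0.0195, 0.0435]
orientation: [[-0.166, 0.986, 0.001], [0.986, 0.166, -0.0], [-0.0, 0.001, -1.0]]
wrist_force: [0.2, -0.3, 0.1]
opening: 0.487
grasp_force: 20.5
```

Request:
arm_command(slide=[[0,0,0.1],[0,0,0.0],[0,0,0.0]], yaw=[0,0,0])

```text
time_s: 8.98
tcp_pos: [0.4001, 0.0195, 0.0423]
orientation: [[-0.166, 0.986, 0.0], [0.986, 0.166, -0.0], [-0.0, 0.0, -1.0]]
wrist_force: [-1.2, 0.5, -1.6]
opening: 0.489
grasp_force: 20.5
```

Request:
arm_command(slide=[[0,0,0.1],[0,0,0.0],[0,0,0.0]], yaw=[0,0,0])

```text
time_s: 9.35
tcp_pos: [0.4001, 0.0195, 0.0413]
orientation: [[-0.166, 0.986, -0.0], [0.986, 0.166, -0.0], [-0.0, -0.0, -1.0]]
wrist_force: [0.2, 0.4, 0.5]
opening: 0.488
grasp_force: 20.5
```

Request:
arm_command(slide=[[0,0,0.1],[0,0,0.0],[0,0,0.0]], yaw=[0,0,0])

```text
time_s: 9.72
tcp_pos: [0.4002, 0.0195, 0.0407]
orientation: [[-0.166, 0.986, 0.0], [0.986, 0.166, -0.0], [-0.0, 0.0, -1.0]]
wrist_force: [-1.6, 0.6, 8.6]
opening: 0.487
grasp_force: 21.3
```

Touchdown at 8.6 N. Releasing and rising.

Request:
arm_command(slide=[[0,0,0],[0,0,0],[0,0,0],[0,0,0],[0,0,0],[0,0,0],[0,0,0],[0,0,0]], yaw=[0,0,0,0,0,0,0,0], hand=0.9)

```text
time_s: 10.72
tcp_pos: [0.4001, 0.0195, 0.0403]
orientation: [[-0.166, 0.986, 0.0], [0.986, 0.166, -0.0], [-0.0, 0.0, -1.0]]
wrist_force: [-0.3, 0.2, 0.0]
opening: 0.902
grasp_force: 0.0
```

Request:
arm_command(slide=[[0,0,-1],[0,0,-2.5],[0,0,-4],[0,0,-4],[0,0,-1],[0,0,0]], yaw=[0,0,0,0,0,0])

```text
time_s: 11.48
tcp_pos: [0.4002, 0.0195, 0.1657]
orientation: [[-0.166, 0.986, 0.001], [0.986, 0.166, -0.0], [-0.0, 0.001, -1.0]]
wrist_force: [-0.7, 0.4, -0.5]
opening: 0.898
grasp_force: 0.0
```

Request:
arm_command(slide=[[1,1.5,0],[2,2.5,0],[2,3,0],[2,3,0],[2,2.5,0],[1.6,1.7,0],[0,0,0]], yaw=[0,0,0,0,0,0,0], hand=0.4)

```text
time_s: 12.35
tcp_pos: [0.523, 0.1493, 0.1633]
orientation: [[-0.168, 0.986, -0.003], [0.986, 0.168, -0.0], [0.0, -0.003, -1.0]]
wrist_force: [-0.4, 0.0, -0.8]
opening: 0.399
grasp_force: 0.0
```

Run:
```python
from h import *
d=snap("scene","s4.png");s=sense();print(s["tcp_pos"],s["opening"])
snap("wrist","w4.png")
a=cv2.imread("pics/s4.png")[120:330,220:430];b=cv2.imread("pics/w4.png")[:,90:470]
cv2.imwrite("pics/c6.png",np.hstack([cv2.resize(a,(420,420),interpolation=2),b]))
```

```text
[0.52232175 0.14852812 0.1635906 ] 0.39754270720418267
```

View pics/c6.png

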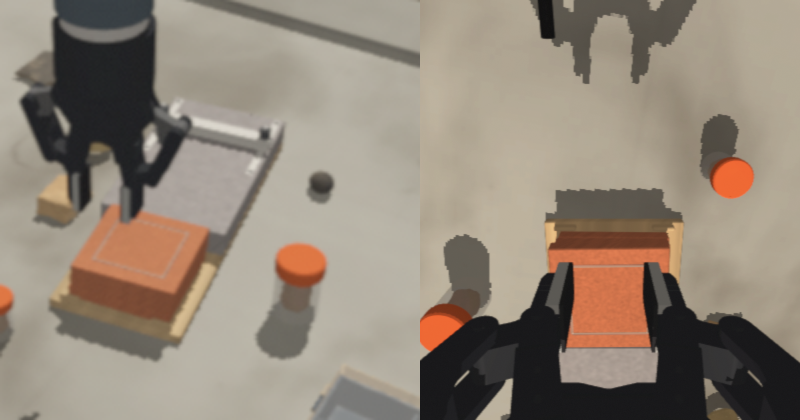

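The jar stands upright on the table. The fingers are laterally centred on the tile (610 against 609). Descending behind the tile.

Request:
arm_command(slide=[[0,0,2],[0,0,3],[0,0,3],[0,0,2],[0,0,1],[0,0,0],[0,0,0]], yaw=[0,0,0,0,0,0,0])

```text
time_s: 13.32
tcp_pos: [0.5229, 0.1476, 0.0561]
orientation: [[-0.166, 0.986, 0.001], [0.986, 0.166, 0.0], [-0.0, 0.001, -1.0]]
wrist_force: [-0.7, 0.0, 0.4]
opening: 0.4
grasp_force: 0.0
```

Request:
arm_command(slide=[[-0.5,0,0],[-0.4,0,0],[-0.2,0,0],[-0.2,0,0],[-0.2,0,0],[-0.2,0,0]], yaw=[0,0,0,0,0,0])

```text
time_s: 14.08
tcp_pos: [0.5254, 0.1307, 0.0553]
orientation: [[-0.166, 0.986, -0.0], [0.986, 0.166, -0.0], [0.0, -0.0, -1.0]]
wrist_force: [0.4, 0.4, -0.0]
opening: 0.397
grasp_force: 0.0
```

Run:
```python
from h import *
snap("side","d5.png");s=sense();print(s["tcp_pos"],s["wrist_force"])
snap("scene","s5.png")
a=cv2.imread("pics/s5.png")[190:300,230:340];b=cv2.imread("pics/d5.png")[170:280,260:370]
cv2.imwrite("pics/c7.png",np.hstack([cv2.resize(x,(400,400),interpolation=2) for x in(a,b)]))
```

```text
[0.52539876 0.13058862 0.05527029] [ 0.50798782  0.67353184 -0.17059715]
```

View pics/c7.png

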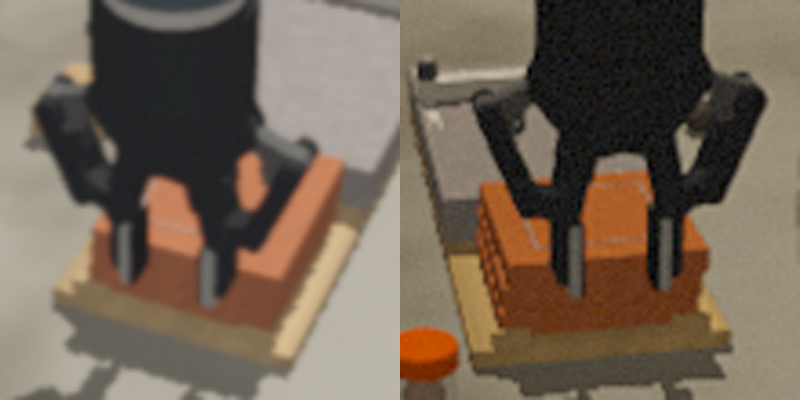

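Run:
```python
from h import *
s=sense();R=s["orientation"];R=np.array(R);p=np.array(s["tcp_pos"])
d=np.load("pics/d5.png.npz");K,Rc,t=d["camera_matrix"],d["R"],d["t"].ravel();c=-Rc.T@t
for u,v in((308,251),(333,249.5)):
    r=Rc.T@np.linalg.solve(K,[u,v,1]); n=R[:,0]
    for off in(.011,0):
        q=c+r*((n@(p+n*off-c))/(n@r)); print(off,R.T@(q-p),q[2])
```

```text
0.011 [0.011      0.02067589 0.01027649] 0.04499607188581578
0 [1.02215144e-17 1.86335031e-02 1.62787762e-02] 0.03899395893838309
0.011 [ 0.011      -0.02287092  0.01130516] 0.04396788795968354
0 [ 2.64354802e-17 -2.56481051e-02  1.73248129e-02] 0.03794842567975332
```

Request:
arm_command(slide=[[-0.1,0,0.15],[-0.1,0,0],[-0.1,0,0],[-0.1,0,0],[-0.1,0,0],[-0.1,0,0],[-0.1,0,0],[-0.1,0,0]], yaw=[0,0,0,0,0,0,0,0])

```text
time_s: 15.18
tcp_pos: [0.5267, 0.1229, 0.0538]
orientation: [[-0.166, 0.986, -0.0], [0.986, 0.166, -0.0], [-0.0, -0.0, -1.0]]
wrist_force: [-0.4, 1.2, -1.1]
opening: 0.4
grasp_force: 0.8
```

Request:
arm_command(slide=[[-0.2,0,0],[-0.2,0,0],[-0.2,0,0],[-0.2,0,0],[-0.2,0,0],[-0.2,0,0],[-0.2,0,0],[-0.2,0,0]], yaw=[0,0,0,0,0,0,0,0])

```text
time_s: 16.18
tcp_pos: [0.5294, 0.1071, 0.0538]
orientation: [[-0.166, 0.986, -0.0], [0.986, 0.166, 0.0], [0.0, -0.0, -1.0]]
wrist_force: [-0.2, 2.0, -1.3]
opening: 0.399
grasp_force: 0.9
```

Request:
arm_command(slide=[[-0.3,0,0],[-0.3,0,0],[-0.3,0,0],[-0.3,0,0],[-0.3,0,0],[-0.3,0,0],[-0.3,0,0],[-0.3,0,0]], yaw=[0,0,0,0,0,0,0,0])

```text
time_s: 17.18
tcp_pos: [0.5334, 0.0834, 0.0538]
orientation: [[-0.166, 0.986, 0.0], [0.986, 0.166, 0.0], [0.0, 0.0, -1.0]]
wrist_force: [-0.5, 2.5, 1.3]
opening: 0.399
grasp_force: 1.3
```

Request:
arm_command(slide=[[-0.3,0,0],[-0.3,0,0],[-0.3,0,0],[-0.3,0,0],[-0.3,0,0],[-0.3,0,0],[-0.3,0,0],[-0.3,0,0]], yaw=[0,0,0,0,0,0,0,0])

```text
time_s: 18.18
tcp_pos: [0.5374, 0.0598, 0.0539]
orientation: [[-0.166, 0.986, 0.0], [0.986, 0.166, 0.0], [0.0, 0.0, -1.0]]
wrist_force: [-0.3, 5.3, 3.9]
opening: 0.407
grasp_force: 2.5
```

Run:
```python
from h import *
snap("scene","s6.png")
s=sense();print(s["tcp_pos"],s["wrist_force"])
a=cv2.imread("pics/s1.png").astype(int);b=cv2.imread("pics/s6.png").astype(int)
# front bottom edge of the stack and left/right base, unaffected if lower tiles are still
for u in (262,275,290,300): print(u,[(v,tuple(a[v,u]),tuple(b[v,u])) for v in range(262,282,3)])
```

```text
[0.53747606 0.05947473 0.05390259] [-0.1529296   4.55038839  4.53127885]
262 [(262, (np.int64(49), np.int64(70), np.int64(115)), (np.int64(55), np.int64(77), np.int64(124))), (265, (np.int64(50), np.int64(72), np.int64(118)), (np.int64(55), np.int64(78), np.int64(126))), (268, (np.int64(49), np.int64(69), np.int64(114)), (np.int64(55), np.int64(77), np.int64(123))), (271, (np.int64(74), np.int64(100), np.int64(120)), (np.int64(80), np.int64(108), np.int64(129))), (274, (np.int64(80), np.int64(107), np.int64(126)), (np.int64(86), np.int64(115), np.int64(135))), (277, (np.int64(78), np.int64(101), np.int64(116)), (np.int64(85), np.int64(109), np.int64(126))), (280, (np.int64(82), np.int64(90), np.int64(94)), (np.int64(90), np.int64(98), np.int64(101)))]
275 [(262, (np.int64(50), np.int64(73), np.int64(118)), (np.int64(54), np.int64(76), np.int64(123))), (265, (np.int64(50), np.int64(72), np.int64(117)), (np.int64(55), np.int64(78), np.int64(126))), (268, (np.int64(50), np.int64(71), np.int64(116)), (np.int64(54), np.int64(77), np.int64(124))), (271, (np.int64(51), np.int64(72), np.int6
[... 1021 characters left out ...]
.int64(128)))]
300 [(262, (np.int64(86), np.int64(122), np.int64(189)), (np.int64(66), np.int64(82), np.int64(114))), (265, (np.int64(63), np.int64(90), np.int64(144)), (np.int64(66), np.int64(93), np.int64(149))), (268, (np.int64(48), np.int64(68), np.int64(112)), (np.int64(88), np.int64(124), np.int64(191))), (271, (np.int64(49), np.int64(68), np.int64(112)), (np.int64(55), np.int64(77), np.int64(125))), (274, (np.int64(49), np.int64(68), np.int64(112)), (np.int64(53), np.int64(74), np.int64(120))), (277, (np.int64(49), np.int64(69), np.int64(113)), (np.int64(53), np.int64(74), np.int64(120))), (280, (np.int64(67), np.int64(90), np.int64(116)), (np.int64(72), np.int64(97), np.int64(124)))]
```

```bash
cat > mid.py <<'E'
from h import *
import sys
def chk(f):
    p=cv2.imread("pics/"+f)[:,:,2].astype(float); n=np.array([-.166,.986]);o=[]
    for u in np.arange(272,304,4):
        c=p[255:276,u]; g=np.diff(cv2.GaussianBlur(c.reshape(-1,1),(1,3),0).ravel()); i=int(np.argmin(g))
        q=ray(f,u,255+i+.5,.038); o.append((int(u),255+i,round(float(n@(q[:2]-[.5355,.069]))*1000,1)))
    print(o)
if __name__=="__main__":
    chk(sys.argv[1])
E
python3 mid.py s6.png
```

```text
[(272, 263, 49.5), (276, 270, 63.5), (280, 257, 29.0), (284, 259, 31.1), (288, 260, 30.8), (292, 258, 23.0), (296, 256, 15.0), (300, 269, 44.6)]
```

Request:
arm_command(slide=[[-0.15,0,0],[-0.15,0,0],[-0.15,0,0],[-0.15,0,0],[-0.15,0,0],[-0.15,0,0],[0,0,0]], yaw=[0,0,0,0,0,0,0])

```text
time_s: 19.1
tcp_pos: [0.539, 0.051, 0.054]
orientation: [[-0.166, 0.986, 0.0], [0.986, 0.166, 0.0], [0.0, 0.0, -1.0]]
wrist_force: [-0.6, 5.1, 4.1]
opening: 0.394
grasp_force: 2.4
```

```bash
cat > mid.py <<'E'
from h import *
import sys
f=sys.argv[1]; snap("wrist",f); p=cv2.imread("pics/"+f).astype(float); s=sense(); print(s["tcp_pos"],s["wrist_force"])
n=np.array([-.166,.986])
for u in range(230,351,24):
    red=(p[:,u,2]-p[:,u,0])/(p[:,u].sum(1)+1)
    out=[]
    for v in range(0,230,1):
        if abs(red[v+3]-red[v])>.12:
            q=ray(f,u,v+1.5,.038); out.append((v,round(float(red[v]),2),round(float(red[v+3]),2),round(float(n@(q[:2]-[.5355,.069]))*1000,1)))
    print(u,out[:12])
E
python3 mid.py w5.png
```

```text
[0.53895305 0.05103923 0.05393067] [-1.19207847  3.49112891  4.05381972]
230 [(134, 0.18, 0.3, 51.0), (175, 0.3, 0.17, 32.9), (179, 0.15, 0.28, 31.1), (180, 0.13, 0.31, 30.6), (181, 0.13, 0.31, 30.1)]
254 [(134, 0.18, 0.31, 51.0), (175, 0.31, 0.17, 32.9), (179, 0.15, 0.28, 31.1), (180, 0.13, 0.31, 30.6), (181, 0.13, 0.31, 30.1)]
278 [(114, 0.05, 0.18, 59.3), (134, 0.18, 0.31, 51.0), (175, 0.3, 0.17, 32.9), (179, 0.15, 0.28, 31.1), (180, 0.13, 0.31, 30.6), (181, 0.12, 0.31, 30.1)]
302 [(114, 0.06, 0.18, 59.3), (134, 0.17, 0.31, 51.0), (135, 0.18, 0.31, 50.6), (175, 0.31, 0.17, 32.9), (179, 0.15, 0.28, 31.1), (180, 0.13, 0.31, 30.6), (181, 0.13, 0.31, 30.1)]
326 [(134, 0.18, 0.31, 51.0), (135, 0.18, 0.3, 50.6), (175, 0.31, 0.17, 32.9), (176, 0.28, 0.14, 32.5), (180, 0.13, 0.3, 30.6), (181, 0.12, 0.31, 30.2)]
350 [(134, 0.18, 0.3, 51.0), (135, 0.18, 0.31, 50.6), (175, 0.3, 0.17, 32.9), (176, 0.28, 0.15, 32.5), (180, 0.13, 0.29, 30.6), (181, 0.13, 0.3, 30.2)]
```

The middle tile's rear edge is still at 51 mm, its original position, and parallel across columns, so it hasn't moved. Continuing.

Request:
arm_command(slide=[[-0.2,0,0],[-0.2,0,0],[-0.2,0,0],[-0.2,0,0],[-0.2,0,0],[-0.2,0,0],[-0.2,0,0],[-0.2,0,0]], yaw=[0,0,0,0,0,0,0,0])

```text
time_s: 20.15
tcp_pos: [0.5414, 0.035, 0.0537]
orientation: [[-0.166, 0.986, -0.0], [0.986, 0.166, -0.0], [-0.0, -0.0, -1.0]]
wrist_force: [-0.3, 3.7, 1.7]
opening: 0.403
grasp_force: 1.9
```

Request:
arm_command(slide=[[-0.2,0,0],[-0.2,0,0],[-0.2,0,0],[-0.2,0,0],[-0.2,0,0],[-0.2,0,0],[-0.2,0,0],[-0.2,0,0]], yaw=[0,0,0,0,0,0,0,0])

```text
time_s: 21.15
tcp_pos: [0.5441, 0.0193, 0.0537]
orientation: [[-0.166, 0.986, -0.0], [0.986, 0.166, -0.0], [-0.0, -0.0, -1.0]]
wrist_force: [-0.7, 1.6, -0.8]
opening: 0.395
grasp_force: 0.8
```

Request:
arm_command(slide=[[-0.2,0,0],[-0.2,0,0],[-0.2,0,0],[-0.2,0,0],[-0.2,0,0],[-0.2,0,0],[-0.2,0,0],[-0.2,0,0]], yaw=[0,0,0,0,0,0,0,0])

```text
time_s: 22.15
tcp_pos: [0.5468, 0.0035, 0.0538]
orientation: [[-0.166, 0.986, 0.0], [0.986, 0.166, -0.0], [-0.0, 0.0, -1.0]]
wrist_force: [0.1, 1.2, -2.4]
opening: 0.402
grasp_force: 0.8
```

Request:
arm_command(slide=[[-0.2,0,0],[-0.2,0,0],[-0.2,0,0],[-0.2,0,0],[-0.2,0,0],[-0.2,0,0],[-0.2,0,0],[0,0,0]], yaw=[0,0,0,0,0,0,0,0])

```text
time_s: 23.15
tcp_pos: [0.5493, -0.0105, 0.0539]
orientation: [[-0.166, 0.986, 0.0], [0.986, 0.166, -0.0], [-0.0, 0.0, -1.0]]
wrist_force: [-1.2, 0.9, 0.1]
opening: 0.403
grasp_force: 0.1
```

```bash
python3 mid.py w6.png
```

```text
[ 0.54928591 -0.01045399  0.05391337] [ 0.88699296 -0.39126838 -0.54029383]
230 [(18, 0.3, 0.17, 32.7), (24, 0.13, 0.29, 30.7), (25, 0.13, 0.32, 30.3), (186, 0.31, 0.12, -34.5), (187, 0.3, 0.13, -35.0), (191, 0.15, 0.3, -36.9), (192, 0.17, 0.3, -37.3), (220, 0.31, 0.15, -51.1), (221, 0.29, 0.06, -51.6), (222, 0.2, 0.04, -52.1)]
254 [(18, 0.3, 0.18, 32.7), (24, 0.13, 0.29, 30.7), (25, 0.13, 0.31, 30.3), (186, 0.31, 0.13, -34.5), (187, 0.3, 0.13, -35.0), (191, 0.15, 0.29, -36.9), (192, 0.17, 0.3, -37.3), (220, 0.29, 0.13, -51.1), (221, 0.29, 0.05, -51.6), (222, 0.24, 0.05, -52.1)]
278 [(18, 0.3, 0.17, 32.7), (24, 0.13, 0.29, 30.7), (25, 0.12, 0.31, 30.3), (26, 0.16, 0.31, 30.0), (186, 0.31, 0.13, -34.5), (187, 0.31, 0.14, -35.0), (191, 0.16, 0.29, -36.9), (192, 0.18, 0.3, -37.3), (220, 0.29, 0.14, -51.1), (221, 0.28, 0.06, -51.6), (222, 0.26, 0.04, -52.1)]
302 [(18, 0.3, 0.17, 32.7), (24, 0.13, 0.28, 30.7), (25, 0.12, 0.31, 30.3), (26, 0.16, 0.31, 30.0), (186, 0.31, 0.12, -34.5), (187, 0.3, 0.13, -35.0), (191, 0.15, 0.29, -36.9), (192, 0.17, 0.29, -37.3), (220, 0.28, 0.14, -51.0), (221, 0.28, 0.05, -51.6), (222, 0.26, 0.05, -52.1)]
326 [(18, 0.3, 0.17, 32.7), (24, 0.13, 0.28, 30.7), (25, 0.13, 0.31, 30.3), (26, 0.16, 0.31, 30.0), (186, 0.31, 0.13, -34.5), (187, 0.3, 0.13, -35.0), (191, 0.15, 0.27, -36.9), (192, 0.18, 0.31, -37.3), (220, 0.31, 0.09, -51.0), (221, 0.3, 0.05, -51.6), (222, 0.22, 0.04, -52.1)]
350 [(18, 0.3, 0.17, 32.7), (24, 0.13, 0.28, 30.7), (25, 0.12, 0.31, 30.3), (26, 0.15, 0.31, 30.0), (186, 0.3, 0.12, -34.5), (187, 0.31, 0.13, -35.0), (191, 0.15, 0.28, -36.8), (192, 0.17, 0.31, -37.3), (220, 0.31, 0.1, -51.0), (221, 0.3, 0.05, -51.6), (222, 0.22, 0.05, -52.1)]
```

Request:
arm_command(slide=[[-0.2,0,0],[-0.2,0,0],[-0.2,0,0],[-0.2,0,0],[-0.2,0,0],[-0.1,0,0],[-0.1,0,0],[0,0,0]], yaw=[0,0,0,0,0,0,0,0])

```text
time_s: 24.2
tcp_pos: [0.5512, -0.022, 0.0539]
orientation: [[-0.166, 0.986, 0.0], [0.986, 0.166, -0.0], [-0.0, 0.0, -1.0]]
wrist_force: [-0.3, 4.9, 3.3]
opening: 0.4
grasp_force: 2.2
```

```bash
cat > gap.py <<'E'
from h import *
import sys
f=sys.argv[1]; snap("scene",f); s=sense(); print(s["tcp_pos"],s["wrist_force"])
n=np.array([-.166,.986]);x=np.array([.986,.166]);c=np.array([.5355,.069])
p=cv2.imread("pics/"+f).astype(int)
d=np.load("pics/"+f+".npz");K,R,t=d["camera_matrix"],d["R"],d["t"].ravel()
# profile along board y at several board x, sampled on plane z=.0505 and .0365
for X in(-.035,-.02,0,.02,.035):
    row=[]
    for Y in np.arange(-.185,-.24,-.002):
        w=np.append(c+x*X+n*Y,.0505); q=K@(R@w+t); u,v=q[:2]/q[2]
        b=p[int(round(v)),int(round(u))]; row.append("%d:%d/%d"%(Y*1000,b[2],b[2]-b[0]))
    print(X,*row)
E
python3 gap.py s7.png
```

```text
[ 0.55118504 -0.0220189   0.05387418] [-0.22762564  4.07531929  3.72746841]
-0.035 -185:155/80 -187:155/80 -189:122/59 -191:122/59 -193:143/75 -195:102/50 -197:102/50 -199:123/62 -201:123/62 -203:123/62 -205:126/39 -207:126/39 -209:92/10 -211:92/10 -213:155/12 -215:155/12 -217:137/10 -219:192/13 -221:165/12 -223:165/12 -225:123/8 -227:170/13 -229:127/10 -231:127/10 -233:105/8 -235:153/13 -237:157/13 -239:157/13
-0.02 -185:168/82 -187:168/82 -189:161/64 -191:112/41 -193:88/22 -195:88/22 -197:55/1 -199:55/1 -201:60/1 -203:60/1 -205:58/2 -207:58/2 -209:62/2 -211:54/1 -213:61/2 -215:61/2 -217:61/2 -219:62/1 -221:62/1 -223:75/3 -225:89/3 -227:108/5 -229:108/5 -231:118/6 -233:121/5 -235:142/10 -237:142/10 -239:156/13
0 -185:47/-2 -187:47/-2 -189:43/-2 -191:72/21 -193:75/28 -195:75/28 -197:80/33 -199:144/75 -201:126/62 -203:126/62 -205:119/40 -207:119/40 -209:68/9 -211:105/11 -213:79/5 -215:79/5 -217:93/7 -219:93/7 -221:49/-1 -223:49/-1 -225:64/3 -227:38/-2 -229:38/-2 -231:48/-1 -233:48/-1 -235:57/0 -237:92/3 -239:92/4
0.02 -185:34/-4 -187:34/-4 -189:34/-2 -191:34/-2 -193:33/-3 -195:33/-3 -197:33/-3 -199:33/-3 -201:34/-2 -203:33/-4 -205:33/-3 -207:33/-3 -209:34/-3 -211:35/-2 -213:35/-3 -215:35/-3 -217:35/-3 -219:35/-3 -221:33/-4 -223:36/-3 -225:36/-3 -227:34/-3 -229:34/-3 -231:33/-4 -233:33/-4 -235:35/-3 -237:35/-4 -239:34/-3
0.035 -185:34/-4 -187:35/-3 -189:35/-3 -191:35/-4 -193:35/-4 -195:35/-3 -197:35/-3 -199:34/-4 -201:35/-3 -203:34/-4 -205:34/-4 -207:34/-4 -209:34/-4 -211:34/-3 -213:33/-4 -215:35/-2 -217:35/-2 -219:35/-3 -221:34/-3 -223:34/-3 -225:35/-2 -227:34/-4 -229:35/-3 -231:35/-3 -233:33/-3 -235:33/-3 -237:35/-2 -239:36/-3
```

```bash
cat > bar.py <<'E'
from h import *
import sys
def sh(f,g,y0,y1,x0,x1):
    a,b=[cv2.cvtColor(cv2.imread("pics/"+k),cv2.COLOR_BGR2GRAY).astype(np.float32)[y0:y1,x0:x1] for k in(f,g)]
    return cv2.phaseCorrelate(a-a.mean(),b-b.mean(),cv2.createHanningWindow((x1-x0,y1-y0),cv2.CV_32F))
print("bar R",sh("s1.png",sys.argv[1],172,204,338,370)); print("knob ref",sh("s1.png",sys.argv[1],196,228,366,398))
if len(sys.argv)>2:
    snap("side",sys.argv[2])
    for n,b in(("barL",(178,204,255,282)),("barR",(175,205,305,335))): print(n,sh("d1.png",sys.argv[2],*b))
E
python3 bar.py s7.png d7.png; python3 -c "
from h import *
print(sense()['wrist_force'])
a=ray('s1.png',352,186,.06);b=ray('s1.png',352,187,.06);print((b-a)*1000,(ray('s1.png',353,186,.06)-a)*1000)"
```

```text
bar R ((-0.11176929450603978, 0.28340524723404314), 0.7636413611471653)
knob ref ((0.07822244063751427, 0.25094363552337384), 0.9378258222714067)
barL ((0.4260473868182846, 0.579935501544016), 0.6670389528627749)
barR ((7.347662771707529, -2.2643292138211812), 0.507033537891176)
[-0.98584449  4.17358359  3.74151895]
[-1.65685913  3.36671848  0.        ] [-1.76284773 -1.1299715   0.        ]
```

Request:
arm_command(slide=[[-0.03,0,0],[0,0,0],[0,0,0],[0,0,0]], yaw=[0,0,0,0])

```text
time_s: 24.8
tcp_pos: [0.5512, -0.0221, 0.0538]
orientation: [[-0.166, 0.986, 0.0], [0.986, 0.166, 0.0], [0.0, 0.0, -1.0]]
wrist_force: [-1.5, 4.4, 5.0]
opening: 0.404
grasp_force: 2.7
```

Run:
```python
from h import *
n=np.array([-.166,.986]);c=[.5355,.069];f="w8.png";snap("wrist",f);p=cv2.imread("pics/"+f).astype(float)
print(sense()["tcp_pos"],sense()["wrist_force"])
Y=lambda u,v,z:round(float(n@(ray(f,u,v,z)[:2]-c))*1000,1)
for u in(262,280,298,316):
    o=[];red=(p[:,u,2]-p[:,u,0])/(p[:,u].sum(1)+1)
    for v in range(180,416):
        if abs(red[v+2]-red[v])>.1 or abs(p[v+2,u].sum()-p[v,u].sum())>90:o.append((v,round(float(red[v+2]-red[v]),2),int(p[v+2,u].sum()-p[v,u].sum()),Y(u,v+1,.0505),Y(u,v+1,.0365)))
    print(u,o)
for u,v in((300,298.5),(300,299.5)): print("bar w1",n@(ray("w1.png",u,v,.0495)[:2]-c))
```

```text
[ 0.55117933 -0.02208563  0.05386686] [-0.40703786  5.48922574  3.58716337]
262 [(192, -0.01, 208, -45.3, -49.3), (193, -0.02, 182, -45.7, -49.8), (197, -0.09, -133, -47.5, -51.7), (198, -0.11, -123, -47.9, -52.2), (202, -0.12, -67, -49.7, -54.2), (219, 0.0, 97, -57.3, -62.7), (220, 0.01, 122, -57.8, -63.2), (221, 0.0, 125, -58.3, -63.7), (275, -0.0, -107, -84.7, -92.9), (276, -0.0, -241, -85.2, -93.5), (277, -0.0, -158, -85.8, -94.1), (293, 0.23, -38, -94.3, -103.5), (294, 0.19, -27, -94.8, -104.1), (309, 0.0, 114, -103.1, -113.3), (310, -0.01, 106, -103.7, -113.9), (334, -0.12, 39, -117.6, -129.3), (335, -0.08, 98, -118.2, -130.0), (338, 0.15, -83, -120.0, -132.0), (339, 0.11, -60, -120.6, -132.6), (383, -0.03, -193, -148.7, -163.8), (384, -0.2, -334, -149.4, -164.5), (385, -0.29, -184, -150.1, -165.3), (386, -0.13, -30, -150.8, -166.0)]
280 [(190, -0.01, 209, -44.4, -48.4), (191, -0.02, 171, -44.9, -48.8), (197, -0.07, -124, -47.5, -51.7), (198, -0.11, -157, -47.9, -52.2), (202, -0.12, -64, -49.7, -54.2), (219, 0.0, 108, -57.3, -62.7), (220, 0.01, 137, -57.8, -63.2), (221, 0.0, 14
[... 1204 characters left out ...]
17, -326, -148.7, -163.8), (384, -0.3, -213, -149.4, -164.5), (385, -0.16, -40, -150.1, -165.3)]
316 [(197, -0.13, 83, -47.5, -51.7), (198, -0.11, 82, -47.9, -52.2), (202, -0.12, -57, -49.7, -54.2), (260, -0.01, -143, -77.0, -84.4), (261, -0.02, -197, -77.5, -85.0), (311, 0.13, 27, -104.2, -114.5), (314, 0.1, 50, -105.9, -116.4), (320, 0.03, 115, -109.4, -120.2), (334, -0.12, 26, -117.6, -129.3), (335, -0.08, 107, -118.2, -130.0), (338, 0.16, -76, -120.0, -132.0), (339, 0.11, -55, -120.6, -132.6), (380, -0.02, -158, -146.7, -161.5), (381, -0.17, -324, -147.4, -162.3), (382, -0.3, -213, -148.0, -163.0), (383, -0.16, -42, -148.7, -163.7)]
bar w1 -0.21066666401868006
bar w1 -0.21201696874519343
```

The numbers disagree. The force suggests contact, but the tile's leading edge computes to about -204 mm and the bar face to about -210 mm. I'll measure the front gap better.

```bash
cat > prof.py <<'E'
from h import *
import sys
n=np.array([-.166,.986]);x=np.array([.986,.166]);c=np.array([.5355,.069])
def prof(f,z,Xs,Ys):
    p=cv2.imread("pics/"+f).astype(np.float32);d=np.load("pics/"+f+".npz");K,R,t=d["camera_matrix"],d["R"],d["t"].ravel()
    print(f,z)
    for X in Xs:
        w=np.array([np.append(c+x*X+n*Y,z) for Y in Ys]); q=(w@R.T+t)@K.T; uv=(q[:,:2]/q[:,2:]).astype(np.float32)
        b=cv2.remap(p,uv[:,:1].copy(),uv[:,1:].copy(),cv2.INTER_LINEAR)[:,0]
        print(X,*["%d:%d/%d"%(round(Y*1000),k[2],k[2]-k[0]) for Y,k in zip(Ys,b)])
E
python3 - <<'E'
from prof import *
Ys=np.arange(-.196,-.232,-.002)
prof("s7.png",.050,(-.044,-.04,-.036),Ys); prof("s1.png",.050,(-.044,-.036),Ys)
prof("d7.png",.050,(-.036,-.01,.0,.01,.036),Ys); prof("d1.png",.050,(-.036,0,.036),Ys)
# line inset at start
for v in(48.5,68.5,144,160): print(v,n@(ray("w1.png",300,v,.052)[:2]-c)*1000)
E
```

```text
s7.png 0.05
-0.044 -196:201/106 -198:201/105 -200:199/101 -202:194/93 -204:182/74 -206:169/53 -208:160/34 -210:157/18 -212:173/15 -214:189/14 -216:200/13 -218:209/14 -220:210/14 -222:211/14 -224:199/14 -226:187/13 -228:167/12 -230:147/11
-0.04 -196:198/105 -198:197/103 -200:197/101 -202:190/90 -204:182/77 -206:167/53 -208:153/31 -210:160/21 -212:170/14 -214:190/14 -216:208/14 -218:214/14 -220:219/14 -222:218/14 -224:217/14 -226:209/14 -228:200/14 -230:188/14
-0.036 -196:155/82 -198:156/84 -200:152/79 -202:149/74 -204:141/60 -206:130/41 -208:123/26 -210:124/14 -212:142/13 -214:162/12 -216:171/12 -218:182/12 -220:184/12 -222:182/12 -224:177/12 -226:173/12 -228:163/12 -230:154/11
s1.png 0.05
-0.044 -196:113/10 -198:122/11 -200:125/11 -202:127/10 -204:126/10 -206:127/10 -208:133/10 -210:142/11 -212:160/12 -214:177/13 -216:189/13 -218:198/14 -220:199/14 -222:201/14 -224:188/14 -226:176/13 -228:156/12 -230:137/11
-0.036 -196:112/10 -198:121/10 -200:125/11 -202:127/10 -204:127/10 -206:127/10 -208:135/11 -210:146/12 -212:165/13 -214:188/14 -216:199/14 -218:207/14 -220:210/14 -222:210/14 -224
[... 1147 characters left out ...]
-204:102/21 -206:104/22 -208:114/23 -210:128/25 -212:143/27 -214:155/28 -216:163/29 -218:169/29 -220:174/30 -222:169/29 -224:162/29 -226:155/29 -228:148/28 -230:143/27
0 -196:103/21 -198:103/20 -200:103/20 -202:103/20 -204:103/20 -206:105/20 -208:114/21 -210:130/24 -212:147/26 -214:159/28 -216:165/29 -218:171/30 -220:176/31 -222:170/30 -224:163/29 -226:155/29 -228:148/29 -230:142/29
0.036 -196:102/19 -198:101/19 -200:100/20 -202:103/21 -204:107/22 -206:113/23 -208:123/24 -210:137/26 -212:151/28 -214:163/29 -216:166/29 -218:171/29 -220:174/29 -222:169/29 -224:163/29 -226:157/28 -228:149/27 -230:142/26
48.5 49.942257162386674
68.5 33.61836669651287
144 -33.8314365263726
160 -49.441325871625146
```

Request:
arm_command(slide=[[-0.05,0,0],[0,0,0],[0,0,0]], yaw=[0,0,0])

```text
time_s: 25.22
tcp_pos: [0.5513, -0.0226, 0.0539]
orientation: [[-0.166, 0.986, 0.0], [0.986, 0.166, 0.0], [0.0, 0.0, -1.0]]
wrist_force: [-1.3, 5.1, 4.1]
opening: 0.4
grasp_force: 2.7
```

Request:
arm_command(slide=[[-0.05,0,0],[0,0,0],[0,0,0]], yaw=[0,0,0])

```text
time_s: 25.6
tcp_pos: [0.5514, -0.0231, 0.0539]
orientation: [[-0.166, 0.986, 0.0], [0.986, 0.166, 0.0], [0.0, 0.0, -1.0]]
wrist_force: [-1.0, 4.8, 4.4]
opening: 0.396
grasp_force: 2.7
```

```bash
python3 - <<'E'
from h import *
snap("scene","s9.png");s=sense();print(s["tcp_pos"],s["wrist_force"],s["ft_torque"])
E
python3 bar.py s9.png
```

```text
[ 0.55136524 -0.02309306  0.05386192] [-0.30605618  4.64121835  3.64304593] [ 1.06360058  0.17873303 -0.01030921]
bar R ((0.047059057466002585, 0.11322422183956427), 0.8046485017985106)
knob ref ((0.08014818464768148, -0.012098003467009733), 0.9358612145297229)
```

```bash
cat > edge.py <<'E'
from prof import *
def cross(f,z,X,Y0,Y1,ch):
    p=cv2.imread("pics/"+f).astype(np.float32);d=np.load("pics/"+f+".npz");K,R,t=d["camera_matrix"],d["R"],d["t"].ravel()
    Ys=np.arange(Y0,Y1,-.0005);w=np.array([np.append(c+x*X+n*Y,z) for Y in Ys]);q=(w@R.T+t)@K.T;uv=(q[:,:2]/q[:,2:]).astype(np.float32)
    b=cv2.remap(p,uv[:,:1].copy(),uv[:,1:].copy(),cv2.INTER_LINEAR)[:,0]
    s=b[:,2] if ch=="r" else b[:,2]-b[:,0]*1.07
    m=(s.max()+s.min())/2; k=np.where(np.diff(np.sign(s-m)))[0]
    return Ys[k[0]]*1000 if len(k) else np.nan
def rep(f):
    Xs=np.arange(-.05,-.034,.002)
    r=[[cross(f,.0495,X,*a) for X in Xs] for a in((-.210,-.220,"r"),(-.220,-.236,"r"),(-.268,-.284,"r"),(-.190,-.212,"d"))]
    print(f,"front,back,deckend,tilefront",[ (round(float(np.nanmedian(k)),2),round(float(np.nanstd(k)),2)) for k in r])
if __name__=="__main__":
    for i in(1,2,3): snap("scene","t%d.png"%i)
    for f in("s1.png","s2.png","s7.png","s9.png","t1.png","t2.png","t3.png"): rep(f)
    print(sense()["wrist_force"])
E
python3 edge.py
```

```text
s1.png front,back,deckend,tilefront [(-213.5, 1.57), (-228.25, 3.33), (-274.0, 0.85), (-193.75, 5.09)]
s2.png front,back,deckend,tilefront [(-213.5, 1.64), (-228.25, 3.28), (-272.5, 0.56), (-192.75, 2.46)]
s7.png front,back,deckend,tilefront [(-214.0, 1.29), (-227.5, 3.02), (-274.0, 0.9), (-205.5, 0.56)]
s9.png front,back,deckend,tilefront [(-214.5, 1.22), (-227.5, 3.0), (-272.75, 0.56), (-206.5, 0.6)]
t1.png front,back,deckend,tilefront [(-214.5, 1.09), (-227.5, 3.02), (-273.25, 1.06), (-206.5, 0.56)]
t2.png front,back,deckend,tilefront [(-214.5, 1.22), (-227.5, 3.02), (-274.0, 0.6), (-206.5, 0.6)]
t3.png front,back,deckend,tilefront [(-214.5, 0.86), (-227.5, 3.02), (-273.5, 0.86), (-206.5, 0.5)]
[-1.6399325   5.7186878   4.06678185]
```

The tile moved the 1 mm I commanded and the bar's back edge didn't shift. So this is higher sliding drag and not bar contact, with about 4–5 mm still to go. Continuing in small steps.

Request:
arm_command(slide=[[-0.05,0,0],[-0.05,0,0],[0,0,0]], yaw=[0,0,0])

```text
time_s: 26.18
tcp_pos: [0.5515, -0.0241, 0.0539]
orientation: [[-0.166, 0.986, 0.0], [0.986, 0.166, 0.0], [0.0, 0.0, -1.0]]
wrist_force: [-1.4, 4.9, 2.8]
opening: 0.398
grasp_force: 2.7
```

Request:
arm_command(slide=[[-0.05,0,0],[-0.05,0,0],[0,0,0]], yaw=[0,0,0])

```text
time_s: 26.55
tcp_pos: [0.5517, -0.025, 0.0538]
orientation: [[-0.166, 0.986, 0.0], [0.986, 0.166, 0.0], [0.0, 0.0, -1.0]]
wrist_force: [-1.4, 5.0, 4.4]
opening: 0.4
grasp_force: 2.7
```

```bash
python3 edge.py | tail -4; python3 -c "
from h import *
print(sense()['tcp_pos'])"
```

```text
t1.png front,back,deckend,tilefront [(-215.0, 0.39), (-228.25, 3.18), (-273.5, 0.86), (-207.75, 0.7)]
t2.png front,back,deckend,tilefront [(-214.5, 0.5), (-228.25, 3.23), (-273.5, 0.61), (-207.75, 0.63)]
t3.png front,back,deckend,tilefront [(-214.75, 0.41), (-228.25, 3.11), (-273.0, 1.3), (-207.75, 0.63)]
[-1.16847864  5.03951952  4.21500811]
[ 0.55164975 -0.02504403  0.0538766 ]
```

Constant force could also mean the bar is slipping, so I'll check the bar carefully before pushing further.

```bash
cat > ecc.py <<'E'
from prof import *
def ecc(f,g,u,v,h):
    a,b=[cv2.cvtColor(cv2.imread("pics/"+k),cv2.COLOR_BGR2GRAY).astype(np.float32) for k in(f,g)]
    y0,x0=int(v)-h,int(u)-h; T=a[y0:y0+2*h+1,x0:x0+2*h+1]; S=b[y0-4:y0+2*h+5,x0-4:x0+2*h+5]
    M=np.float32([[1,0,4],[0,1,4]])
    try: cc,M=cv2.findTransformECC(T,S,M,cv2.MOTION_TRANSLATION,(3,100,1e-5),None,3)
    except cv2.error: return None
    return round(float(M[0,2]-4),2),round(float(M[1,2]-4),2),round(cc,3)
def px(f,X,Y,z):
    d=np.load("pics/"+f+".npz");K,R,t=d["camera_matrix"],d["R"],d["t"].ravel();q=K@(R@np.append(c+x*X+n*Y,z)+t);return q[:2]/q[2]
if __name__=="__main__":
    snap("side","d9.png")
    for f,gs in(("s1.png",("s2.png","s4.png","s7.png","s9.png","t1.png","t2.png")),("d1.png",("d5.png","d7.png","d9.png"))):
        print(f,"1mm -y =",np.round(px(f,-.057,-.221,.0625)-px(f,-.057,-.220,.0625),2))
        for nm,X,Y,z in(("screw-",-.057,-.220,.0585),("screw+",.057,-.220,.0585),("deckend-",-.06,-.272,.0365),("knob",-.1,-.2,.01)):
            u=px(f,X,Y,z) if nm!="knob" else ((381,211) if f[0]=="s" else (343,202))
            print(nm,np.round(u),[ecc(f,g,*u,6) for g in gs])
E
python3 ecc.py
```

```text
s1.png 1mm -y = [ 0.14 -0.24]
screw- [354. 185.] [(-0.03, -0.03, 0.997), (-0.03, -0.03, 0.997), (-0.03, -0.01, 0.997), (-0.03, -0.0, 0.997), (-0.03, -0.0, 0.995), (-0.02, -0.01, 0.995)]
screw+ [303. 174.] [(-0.56, -1.24, 0.708), (0.95, -0.97, 0.734), None, None, None, None]
deckend- [361. 182.] [(0.25, -0.47, 0.975), (0.27, -0.45, 0.975), (0.28, -0.45, 0.975), (0.26, -0.46, 0.975), (0.27, -0.47, 0.975), (0.25, -0.5, 0.975)]
knob [381 211] [(0.15, -0.04, 0.993), (0.14, -0.05, 0.993), (0.14, -0.05, 0.993), (0.15, -0.04, 0.993), (0.14, -0.05, 0.993), (0.15, -0.06, 0.993)]
d1.png 1mm -y = [-0.09 -0.14]
screw- [318. 184.] [(0.86, 2.18, 0.362), (-2.12, -2.01, 0.489), (-2.38, -2.65, 0.495)]
screw+ [269. 187.] [(0.01, -0.09, 0.996), (-0.41, 0.2, 0.915), (-0.38, 0.19, 0.921)]
deckend- [315. 185.] [(-1.33, 1.4, 0.4), (-1.52, 1.06, 0.513), (-1.69, 0.98, 0.517)]
knob [343 202] [(4.73, 1.77, 0.613), (-0.01, -0.11, 0.985), (-0.02, -0.12, 0.984)]
```

The screw head hasn't moved (under 0.03 px, where 3 mm would be about 0.8 px), so the bar is untouched. Continuing.

Request:
arm_command(slide=[[-0.05,0,0],[-0.05,0,0],[-0.05,0,0],[0,0,0]], yaw=[0,0,0,0])

```text
time_s: 27.25
tcp_pos: [0.5519, -0.0265, 0.0539]
orientation: [[-0.166, 0.986, 0.0], [0.986, 0.166, 0.0], [0.0, 0.0, -1.0]]
wrist_force: [-1.7, 5.1, 4.8]
opening: 0.402
grasp_force: 2.7
```

Request:
arm_command(slide=[[-0.05,0,0],[0,0,0],[0,0,0]], yaw=[0,0,0])

```text
time_s: 27.62
tcp_pos: [0.552, -0.027, 0.0539]
orientation: [[-0.166, 0.986, 0.0], [0.986, 0.166, 0.0], [0.0, 0.0, -1.0]]
wrist_force: [-1.5, 6.1, 4.2]
opening: 0.398
grasp_force: 2.7
```

```bash
python3 edge.py | tail -2; python3 ecc.py | sed -n 2p
```

```text
t3.png front,back,deckend,tilefront [(-215.0, 1.69), (-228.25, 3.18), (-274.0, 0.78), (-209.0, 0.35)]
[-1.32797281  4.55083016  4.3727664 ]
screw- [354. 185.] [(-0.03, -0.03, 0.997), (-0.03, -0.03, 0.997), (-0.03, -0.01, 0.997), (-0.03, -0.0, 0.997), (0.02, 0.02, 0.993), (0.02, 0.02, 0.993)]
```

Request:
arm_command(slide=[[-0.05,0,0],[-0.05,0,0],[0,0,0],[0,0,0]], yaw=[0,0,0,0])

```text
time_s: 28.32
tcp_pos: [0.5522, -0.028, 0.0539]
orientation: [[-0.166, 0.986, 0.0], [0.986, 0.166, 0.0], [0.0, 0.0, -1.0]]
wrist_force: [-0.3, 4.3, 4.4]
opening: 0.402
grasp_force: 2.7
```

Request:
arm_command(slide=[[-0.05,0,0],[0,0,0],[0,0,0]], yaw=[0,0,0])

```text
time_s: 28.7
tcp_pos: [0.5523, -0.0285, 0.0539]
orientation: [[-0.166, 0.986, 0.0], [0.986, 0.166, 0.0], [0.0, 0.0, -1.0]]
wrist_force: [-0.4, 4.1, 3.4]
opening: 0.396
grasp_force: 2.7
```

```bash
python3 edge.py | tail -2; python3 ecc.py | sed -n 2p
```

```text
t3.png front,back,deckend,tilefront [(-215.5, 1.36), (-228.25, 3.18), (-273.25, 0.86), (-209.0, 0.3)]
[-2.04996267  5.61912455  4.96946572]
screw- [354. 185.] [(-0.03, -0.03, 0.997), (-0.03, -0.03, 0.997), (-0.03, -0.01, 0.997), (-0.03, -0.0, 0.997), (0.01, 0.02, 0.991), (0.01, 0.02, 0.991)]
```

Run:
```python
from ecc import *
g=lambda k:cv2.cvtColor(cv2.imread("pics/"+k),cv2.COLOR_BGR2GRAY).astype(int)
for i in (1,2,3,4): snap("scene","x%d.png"%i)
a=g("s1.png");s7=g("s7.png");m=np.round(np.mean([g("x%d.png"%i) for i in(1,2,3,4)],0)).astype(int)
print("s1");print(a[178:192,340:364]);print("s7-s1");print((s7-a)[178:192,340:364]);print("now-s1");print((m-a)[178:192,340:364])
prof("x1.png",.050,(-.046,-.042,-.038),np.arange(-.196,-.232,-.002))
```

```text
s1
[[154 154 155 155 153 152 153 155 154 155 156 158 159 160 160 160 160 161
  162 163 164 165 165 166]
 [154 154 154 154 155 155 156 156 156 157 158 159 160 159 159 160 162 167
  168 167 165 164 166 167]
 [154 153 153 154 155 156 157 157 158 159 159 159 159 158 158 160 164 171
  171 171 167 163 163 166]
 [155 154 153 153 155 156 157 158 159 159 158 158 158 158 159 164 173 168
  164 168 164 155 153 161]
 [159 157 156 155 154 155 156 157 158 157 154 154 160 161 160 173 188 186
  177 169 157 145 148 162]
 [177 171 166 163 159 157 158 158 156 150 138 142 157 158 156 174 194 199
  189 170 149 132 146 163]
 [198 194 187 182 177 172 170 165 156 138 114 111 124 123 125 159 191 198
  185 162 136 123 149 166]
 [206 205 203 201 199 195 193 185 170 137  96  79  82  81 101 152 188 192
  174 151 123 118 151 167]
 [205 206 206 206 206 205 205 202 192 154  96  62  61  64  99 158 186 183
  162 135 109 119 153 168]
 [194 196 198 202 205 205 205 205 197 158  95  57  53  55  98 158 180 172
  149 118  99 119 153 168]
 [154 161 172 185 192 194 196 198 187 147  89  58  53  58  99 153 169 159
  134 104  95
[... 3828 characters left out ...]
11]]
x1.png 0.05
-0.046 -196:201/107 -198:201/107 -200:201/106 -202:202/106 -204:201/105 -206:200/103 -208:197/90 -210:190/72 -212:186/50 -214:182/27 -216:184/19 -218:185/14 -220:180/13 -222:174/13 -224:159/12 -226:141/10 -228:121/8 -230:105/6
-0.042 -196:202/106 -198:201/107 -200:202/107 -202:201/106 -204:201/106 -206:199/100 -208:198/91 -210:196/72 -212:196/45 -214:201/27 -216:209/18 -218:215/15 -220:219/14 -222:219/14 -224:215/14 -226:206/14 -228:194/14 -230:177/13
-0.038 -196:190/101 -198:192/103 -200:192/102 -202:190/101 -204:189/100 -206:190/97 -208:186/87 -210:183/67 -212:185/45 -214:193/29 -216:200/18 -218:207/16 -220:212/14 -222:209/14 -224:207/14 -226:201/14 -228:195/14 -230:182/13
```

The screw pixels differ only by a uniform exposure offset, so the bar is still. The tile front is now at about -211.5 mm and the dark gap has nearly closed. Making the last small steps.

Request:
arm_command(slide=[[-0.05,0,0],[0,0,0],[0,0,0]], yaw=[0,0,0])

```text
time_s: 29.48
tcp_pos: [0.5523, -0.029, 0.0539]
orientation: [[-0.166, 0.986, 0.0], [0.986, 0.166, 0.0], [0.0, 0.0, -1.0]]
wrist_force: [-1.1, 5.6, 4.6]
opening: 0.399
grasp_force: 2.7
```

Request:
arm_command(slide=[[-0.05,0,0],[0,0,0],[0,0,0]], yaw=[0,0,0])

```text
time_s: 29.85
tcp_pos: [0.5523, -0.0291, 0.0539]
orientation: [[-0.167, 0.986, 0.0], [0.986, 0.167, 0.001], [0.001, 0.0, -1.0]]
wrist_force: [-1.2, 6.8, 5.4]
opening: 0.401
grasp_force: 3.6
```

```bash
cat > fin.py <<'E'
from ecc import *
g=lambda k:cv2.imread("pics/"+k).mean(2)
F=[]
for i in (1,2,3,4): snap("scene","x%d.png"%i); F.append(np.array(sense()["wrist_force"]))
d=np.mean([g("x%d.png"%i) for i in(1,2,3,4)],0)-g("s1.png");w=d[181:190,348:357]
print("bar diff min/max",w.min().round(1),w.max().round(1),"force",np.mean(F,0).round(2),sense()["tcp_pos"])
prof("x1.png",.050,(-.046,-.042),np.arange(-.204,-.222,-.002))
E
python3 fin.py
```

```text
bar diff min/max 4.7 11.7 force [-0.82  7.11  4.81] [ 0.55234101 -0.02913603  0.053869  ]
x1.png 0.05
-0.046 -204:202/106 -206:201/105 -208:199/95 -210:192/79 -212:187/55 -214:182/30 -216:184/20 -218:185/15 -220:180/13 -222:173/13
-0.042 -204:201/106 -206:200/102 -208:198/94 -210:197/77 -212:195/51 -214:200/31 -216:209/21 -218:215/16 -220:219/14 -222:219/14
```

Contact: force rose from 5 to 7 N, the TCP stalled and the bar is still. One small seating nudge, then back off.

Request:
arm_command(slide=[[-0.02,0,0],[0,0,0],[0,0,0],[0,0,0]], yaw=[0,0,0,0])

```text
time_s: 30.55
tcp_pos: [0.5523, -0.0291, 0.0538]
orientation: [[-0.167, 0.986, -0.0], [0.986, 0.167, 0.001], [0.001, 0.0, -1.0]]
wrist_force: [-0.7, 8.1, 4.9]
opening: 0.402
grasp_force: 4.0
```

Request:
arm_command(slide=[[0.05,0,0],[0.1,0,0],[0.3,0,0],[0.8,0,0],[0.8,0,0],[0,0,-2],[0,0,-3],[0,0,0]], yaw=[0,0,0,0,0,0,0,0])

```text
time_s: 31.55
tcp_pos: [0.5501, -0.0094, 0.1058]
orientation: [[-0.167, 0.986, 0.004], [0.986, 0.167, -0.001], [-0.001, 0.004, -1.0]]
wrist_force: [0.6, 0.1, -0.3]
opening: 0.401
grasp_force: 0.0
```

Request:
arm_command(slide=[[1,0,-3],[2,0,-3],[2,0,-1],[2,0,0],[0,0,0],[0,0,0]], yaw=[0,0,0,0,0,0])

```text
time_s: 32.3
tcp_pos: [0.537, 0.0596, 0.1727]
orientation: [[-0.167, 0.986, -0.002], [0.986, 0.167, -0.0], [0.0, -0.002, -1.0]]
wrist_force: [0.4, -0.0, 0.6]
opening: 0.401
grasp_force: 0.0
```

```bash
python3 fin.py
python3 - <<'E'
from prof import *
f="w9.png";snap("wrist",f);p=cv2.imread("pics/"+f).astype(float);s=sense();print(s["tcp_pos"],s["time_s"],s["wrist_force"])
Y=lambda u,v,z:round(float(n@(ray(f,u,v,z)[:2]-c))*1000,1)
for u in(240,262,280,298,316,340):
    o=[];red=(p[:,u,2]-p[:,u,0])/(p[:,u].sum(1)+1)
    for v in range(0,416):
        if abs(red[v+2]-red[v])>.12:o.append((v,round(float(red[v+2]-red[v]),2),Y(u,v+1,.0505)))
    print(u,o)
E
```

```text
bar diff min/max 3.6 9.2 force [-0.09 -0.45 -0.09] [0.53741089 0.05893685 0.1733459 ]
x1.png 0.05
-0.046 -204:199/105 -206:199/105 -208:196/94 -210:189/78 -212:184/54 -214:180/30 -216:182/20 -218:183/15 -220:178/14 -222:171/13
-0.042 -204:199/105 -206:198/102 -208:196/94 -210:195/76 -212:193/50 -214:198/31 -216:207/21 -218:213/16 -220:217/15 -222:217/14
[0.53747489 0.05894214 0.17350543] 32.55 [-0.54431756 -0.3795584  -0.58475199]
240 [(117, 0.12, 60.1), (151, -0.13, 35.1), (152, -0.15, 34.3), (246, -0.22, -44.9), (247, -0.24, -45.8), (312, 0.14, -111.1), (381, -0.17, -192.4), (382, -0.31, -193.7), (383, -0.17, -195.0)]
262 [(129, 0.13, 51.5), (151, -0.13, 35.1), (152, -0.12, 34.3), (154, 0.15, 32.8), (155, 0.16, 32.0), (229, -0.17, -29.4), (231, 0.13, -31.2), (232, 0.14, -32.1), (246, -0.21, -44.9), (247, -0.23, -45.8), (302, 0.23, -100.4), (303, 0.25, -101.5), (324, -0.14, -124.3), (325, -0.14, -125.4), (327, 0.18, -127.6), (381, -0.15, -192.4), (384, -0.14, -196.3), (385, -0.3, -197.5), (386, -0.15, -198.8)]
280 [(129, 0.13, 51.5), (151, -0.13, 35.1), (152, -0.12, 34.3), (154, 0.1
[... 360 characters left out ...]
12, 51.5), (151, -0.13, 35.1), (152, -0.13, 34.3), (154, 0.15, 32.8), (155, 0.16, 32.0), (229, -0.18, -29.4), (231, 0.12, -31.2), (232, 0.14, -32.1), (246, -0.21, -44.9), (247, -0.24, -45.8), (302, 0.23, -100.4), (303, 0.25, -101.4), (324, -0.14, -124.2), (325, -0.15, -125.4), (327, 0.18, -127.6), (381, -0.14, -192.4), (384, -0.19, -196.2), (385, -0.13, -197.5)]
316 [(129, 0.13, 51.5), (151, -0.14, 35.1), (152, -0.13, 34.3), (154, 0.15, 32.8), (155, 0.15, 32.0), (229, -0.18, -29.4), (231, 0.12, -31.2), (232, 0.14, -32.1), (246, -0.22, -44.9), (247, -0.24, -45.8), (311, 0.14, -110.0), (381, -0.18, -192.4), (382, -0.3, -193.6), (383, -0.17, -194.9)]
340 [(130, 0.12, 50.7), (245, -0.12, -44.0)]
```

The line rows match across columns, so the tile is square. Its leading edge is at about -210 mm against the bar, and the middle tile is unmoved. Handing in.

```bash
python3 -c "
from bench import *
print(job_done())"
```

```text
the job is handed in; nothing more can be done
None
```

The job is handed in, but the call returned no verdict, so I don't know yet whether it passed. The jar is standing on the table clear of the board. The top tile is flat and square against the stop bar. My last image measurements showed no movement of the bar or the middle tile; I did not measure the bystanders individually.

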